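Put the spray bottles and the soap back where they belong

ROBOT

A 7-joint arm with a two-finger parallel gripper is mounted at the origin on the work surface. World frame = base frame: x ahead of the robot, y to its left, z up, the work surface at z = 0. Lengths are in m, angles in rad, forces in N, time in s.
With the tool pointing down it reaches from about 0.4 to 0.85 m from the base axis. Payload 4.5 kg.
Tool frame: the origin (TCP) lies between the finger pads; the fingertips stand r.finger_overhang ahead of it and the grasp point (between the pads) lies 2 mm behind it (r.finger_overhang is the distance from the TCP to the fingertips, in m); z points along the fingers, y is the line along which they close (so a half turn about z gives the same grasp; the last joint's range is limited). The gripper opens to 88 mm and grips with 3 to 60 N. Pads are 18 mm wide; open, the fingers measure 123 mm over their backs; the gripper's body (75 mm by 187 mm) begins 45 mm behind the grasp point.
Start: joints at [1.348, 0.689, -0.195, 1.565, 0.157, 0.902, -0.215], TCP at [0.159, -0.605, 0.228] pointing down, gripper open.
Joint ranges: [-3.01, 3.01], [-0.46, 2.08], [-1.47, 1.51], [0.13, 2.56], [-1, 4.14], [0.04, 2.09], [-2.66, 2.66]. Speed limits (rad/s): [2.57, 2.57, 3.14, 3.14, 3.14, 3.14, 3.14].

INTERFACE

Orientations are given as a unit quaternion [w, x, y, z].
In Python, from bench import readout, eyes, ticket, r gives the robot as it stands.
- The arm moves only by the tool play_rows, never from a script. Its arguments are lists of equal length, an entry for each row: "delta_pos": the shift along the tool's x, y, z in cm, a list of three; "rotation": the turn, a rotation vector about the tool's x, y, z in rad, a list of three. A call has 1 to 10 rows; each row is the pose to reach, as a shift and turn from the pose commanded when the call began, along the tool's axes at that moment; what a row does not reach only later rows make up. A row lasts 1/8 s, in which the tool goes at most 62.5 mm and 10.7 degrees, less where a joint would pass 70% of its speed; a pose out of reach is approached as far as the arm can. A call with a gripper value outside its range is refused whole. "gripper" is the closure in counts, from 0 (fully open) to 255 (shut), set as the call begins (left out, the last holds). The fingers move at their own pace and stop on an object; "squeeze" is the grip in N (left out, the last holds). Time passes only in rows, so rows that repeat a pose let the fingers close. It gives the time, the measured TCP pose, the force, the opening and the grip force at its end, in the units of the state.
- readout.observe(): the state, without advancing time (a new reading comes with each control period).
- eyes.grab_frame(name): name is "scene" or "top" or "wrist"; returns the picture (384x512x3 uint8, blue, green, red); there is no depth.
- eyes.get_calibration(name): a dict with "fovy" (degrees; the focal length in pixels is half the picture's height over the tangent of half this angle, whatever the lens; pixels are square), "cx", "cy" (the principal point, pixels), "k1" (the pictures are not rectified: a ray, as slopes to the right and down, at radius r is drawn at 1 + k1 r^2 times it, then the intrinsics apply), "extrinsics" (4x4, takes a point from camera to world coordinates). Camera axes: x right, y down, z forward; pixel columns grow to the right and rows downward; lengths in m; the calibration is good to about 2 mm. A picture is of the moment at which its call begins: read the wrist's pose just before it. get_calibration takes no time and is no camera call; for the wrist camera it gives the pose at the moment of the call.
- ticket.job_done(): hands the job in; it is judged then, once.
The state is a dict: "t": time; "joints": joint angles; "qd": joint speeds; "tau": joint torques, N m; "ee_pos": TCP position; "eef_rot": TCP orientation; "contact_force": force on the tool from outside, world axes, zero at the start; "wrist_torque": the same for the moment, N m; "finger_gap": finger opening in m; "grasp_force": force on a finger pad.
Only numpy, scipy, OpenCV 4.12 (cv2) and the standard library are available. Lean on these libraries where they do the work, as an engineer would, in place of code of your own. Each camera call takes 0.05 s, during which the arm holds its last target. There are 200 camera calls.

TASK

Tidy the utility counter: put the teal, lime and amber spray bottles back into the chrome rack, each standing in the bay whose ring has its own colour, and lay the pink soap lengthwise in the white soap dish. Keep the bottles upright and set everything down gently rather than dropping it, and leave the clear bottle in its bay and the yellow squeegee where it lies.

Things in the scene. Friction and masses are not known exactly. Their poses are not given: they have to be found in the camera images.
- bottle_teal: blue-green (teal) trigger spray bottle, loose, 0.2 kg, 166 mm tall. Origin: centre of underside; z up. Round body 60 across to z 84, collar 26 across z 113-131. White head, grip across its 28 width (along y) from above: x -26..20, z 132-166. Narrow nose to x -63, trigger under it down to z 102. Nozzle (-x) roughly to the robot. No required yaw at the end. All in mm.
- bottle_lime: bright yellow-green (lime) trigger spray bottle, loose, 0.2 kg, 166 mm tall. Origin: centre of underside; z up. Round body 60 across to z 84, collar 26 across z 113-131. White head, grip across its 28 width (along y) from above: x -26..20, z 132-166. Narrow nose to x -63, trigger under it down to z 102. Nozzle (-x) roughly to the robot. No required yaw at the end. All in mm.
- bottle_amber: orange-brown (amber) trigger spray bottle, loose, 0.2 kg, 166 mm tall. Origin: centre of underside; z up. Round body 60 across to z 84, collar 26 across z 113-131. White head, grip across its 28 width (along y) from above: x -26..20, z 132-166. Narrow nose to x -63, trigger under it down to z 102. Nozzle (-x) roughly to the robot. No required yaw at the end. All in mm.
- soap: rose-pink rigid bar of soap, loose, 0.1 kg, flat on the counter: 52 mm (x) by 84 mm (y, long way, roughly along world y) by 30 mm high. Origin: centre of underside; z up. Grip across the 52 mm, fingertips at most 17 mm below its top, so they stay above the dish's rim at set-down.
- bay_teal: blue-green (teal) ring bay of the chrome rack, fixed: one of 4 in a row along y, 120 mm apart, any order. Origin: centre of underside on the counter, z up. Ring bore 82 mm, ring top z 56 mm, coloured round pad inside, top at z 6 mm: the bottle is lowered through the ring, 10 mm play, and stands on the pad. Rails 62 mm behind (+x), posts 86 mm high. Empty at first.
- bay_lime: bright yellow-green (lime) ring bay of the chrome rack, fixed: one of 4 in a row along y, 120 mm apart, any order. Origin: centre of underside on the counter, z up. Ring bore 82 mm, ring top z 56 mm, coloured round pad inside, top at z 6 mm: the bottle is lowered through the ring, 10 mm play, and stands on the pad. Rails 62 mm behind (+x), posts 86 mm high. Empty at first.
- bay_amber: orange-brown (amber) ring bay of the chrome rack, fixed: one of 4 in a row along y, 120 mm apart, any order. Origin: centre of underside on the counter, z up. Ring bore 82 mm, ring top z 56 mm, coloured round pad inside, top at z 6 mm: the bottle is lowered through the ring, 10 mm play, and stands on the pad. Rails 62 mm behind (+x), posts 86 mm high. Empty at first.
- dish: white ceramic soap dish, fixed, at the left or right side: 96 mm (x) by 132 mm (y, long way), inside 84 by 120 mm. Origin: centre of underside on the counter; z up. Five low ribs carry the soap at z 11 mm; rim top z 18 mm.
- bottle_clear: fourth spray bottle, same shape and size as the others but clear, colourless plastic; head white, collar, trigger and nozzle tip grey. Origin: centre of underside. Stands loose in its own bay (pale grey ring), in any of the rack's 4 positions, nozzle roughly to the robot; to be left there.
- squeegee: yellow hand squeegee, black rubber blade and grip, lying loose and flat, 190 mm long, handle to its -x, head 154 mm wide (y) at x 55 to 95 mm, 26 mm high. Origin: middle of its length, on the counter. On the side opposite the dish; not to be moved.
There are look-alikes about, which are no part of the job. Leave any purple look-alike of the bottle_amber alone.

How it is judged:
At the end, for the whole second after the job is handed in: Teal, lime and amber bottles each upright (0.12 rad) on the pad of the bay of their colour (axes within 16 mm); soap flat on the dish's ribs, centred within 20 mm, lengthwise within 0.4 rad; all at rest; clear bottle still upright in its bay, it and the squeegee moved under 30 mm (horizontal distance between bottle_teal and bay_teal below 0.016 m and z of bottle_teal in the frame of bay_teal between 0 and 0.012 m and angle between each of bottle_teal, bottle_lime, bottle_amber, soap, bottle_clear's own z axis and vertical below 0.12 rad and linear speed of each of bottle_teal, bottle_lime, bottle_amber, soap below 0.02 m/s and horizontal distance between bottle_lime and bay_lime below 0.016 m and z of bottle_lime in the frame of bay_lime between 0 and 0.012 m and horizontal distance between bottle_amber and bay_amber below 0.016 m and z of bottle_amber in the frame of bay_amber between 0 and 0.012 m and horizontal distance between soap and dish below 0.02 m and z of soap in the frame of dish between 0.006 and 0.016 m and angle between the y axis of soap and the y axis of dish, either way round below 0.4 rad and distance of each of bottle_clear, squeegee from where it was at the start of the episode below 0.03 m); the robot touches nothing.
It fails at once if a bottle is tipped over (more than about 40 degrees from upright) (angle between any of bottle_teal, bottle_lime, bottle_amber, bottle_clear's own z axis and vertical above 0.7 rad).
It fails at once if a bottle or the soap is dropped into its place (falling there faster than 0.65 m/s, a drop of 2 cm or more) ((horizontal distance between bottle_teal and bay_teal below 0.018 m and z of bottle_teal in the frame of bay_teal below 0.035 m and linear speed of bottle_teal above 0.65 m/s) or (horizontal distance between bottle_lime and bay_lime below 0.018 m and z of bottle_lime in the frame of bay_lime below 0.035 m and linear speed of bottle_lime above 0.65 m/s) or (horizontal distance between bottle_amber and bay_amber below 0.018 m and z of bottle_amber in the frame of bay_amber below 0.035 m and linear speed of bottle_amber above 0.65 m/s) or (horizontal distance between soap and dish below 0.03 m and z of soap in the frame of dish below 0.04 m and linear speed of soap above 0.65 m/s)).
It fails at once if the clear bottle is taken or pushed out of its bay (moved more than 30 mm) (distance of bottle_clear from where it was at the start of the episode above 0.03 m).
It fails at once if the squeegee is shoved aside (moved more than 30 mm) (distance of squeegee from where it was at the start of the episode above 0.03 m).
It also fails if it takes over 104 s, if anything falls off the work surface, if the arm or the gripper's body presses on something with over 40 N, if the wrist force passes 120 N, or if a joint passes its speed limit or range.

## Working session

There is one attempt and no reset: what is moved stays moved. The work goes in short steps, Python scripts to look and compute and a tool call to move; the robot and the scene stay as the last step left them, time stands still between calls to the robot, and variables do not carry over. Pictures are saved under pics/ and viewed, at most 14 in all, crops included, and the job is handed in when it is done.

Besides the shell and the picture viewer there is one more tool, called as name(argument=value, ...) on one line, values as JSON. play_rows: Moves the arm, as the interface text tells. Its arguments: {"type":"object","properties":{"delta_pos":{"type":"array"},"rotation":{"type":"array"},"gripper":{"type":"number"},"squeeze":{"type":"number"}},"required":["delta_pos","rotation"]}

```bash
mkdir -p pics; ls
cat > h.py <<'E'
import numpy as np, cv2
from bench import readout, eyes, ticket, r
def cal(n):
    c=eyes.get_calibration(n); f=192/np.tan(np.radians(c['fovy'])/2)
    return np.array([[f,0,c['cx']],[0,f,c['cy']],[0,0,1]]),np.array([c['k1'],0,0,0.]),np.array(c['extrinsics'])
def ray(n,uv,C=None):
    K,D,T=C or cal(n)
    p=cv2.undistortPoints(np.array(uv,float).reshape(-1,1,2),K,D)[:,0]
    d=np.c_[p,np.ones(len(p))]@T[:3,:3].T
    return T[:3,3],d
def onz(n,uv,z,C=None):
    o,d=ray(n,uv,C); return o+d*((z-o[2])/d[:,2])[:,None]
def proj(n,P,C=None):
    K,D,T=C or cal(n); Ti=np.linalg.inv(T)
    return cv2.projectPoints(np.array(P,float).reshape(-1,1,3),cv2.Rodrigues(Ti[:3,:3])[0],Ti[:3,3],K,D)[0][:,0]
E
python3 - <<'E'
from h import *
for n in('scene','top'):
    im=eyes.grab_frame(n); cv2.imwrite(f'pics/{n}0.png',im); cv2.imwrite(f'pics/{n}0b.png',cv2.resize(im,(800,600),interpolation=2)); print(n,cal(n))
print(readout.observe(),r.finger_overhang)
E
```

```text
pics
scene (array([[430.52358915,   0.        , 254.02534809],
       [  0.        , 430.52358915, 190.88461158],
       [  0.        ,   0.        ,   1.        ]]), array([-0.16251846,  0.        ,  0.        ,  0.        ]), array([[ 0.22944923,  0.63723309, -0.73572212,  1.3792513 ],
       [ 0.97326953, -0.14246698,  0.18013766, -0.21912912],
       [ 0.00997357, -0.75738837, -0.65288849,  0.8117956 ],
       [ 0.        ,  0.        ,  0.        ,  1.        ]]))
top (array([[395.43746564,   0.        , 251.23880824],
       [  0.        , 395.43746564, 189.66590789],
       [  0.        ,   0.        ,   1.        ]]), array([0.01935063, 0.        , 0.        , 0.        ]), array([[ 0.04480916, -0.9704349 ,  0.23716712,  0.20903799],
       [-0.99899429, -0.04390735,  0.00908586, -0.00279764],
       [ 0.00159615, -0.23733573, -0.97142638,  1.18407481],
       [ 0.        ,  0.        ,  0.        ,  1.        ]]))
{'t': 0.1, 'joints': array([ 1.34777504,  0.68988644, -0.19449721,  1.56621288,  0.15734788,
        0.90251693, -0.21510863]), 'qd': array([ 0.00164474, -0.00215427, -0.00047242, -0.0043969 , -0.00091577,
        0.00064917, -0.00018433]), 'tau': array([-3.10972253e-03, -5.28502572e+01, -1.27126280e+00, -1.53837132e+01,
       -5.25449077e-02,  1.97490561e-03,  3.81089865e-05]), 'ee_pos': array([ 0.15854064, -0.60396506,  0.22760545]), 'eef_rot': array([-7.92645659e-04,  9.91761455e-01,  1.28095870e-01, -1.89715358e-04]), 'contact_force': array([-0.39843771,  0.1822822 , -0.16241502]), 'wrist_torque': array([-0.02539724,  0.03646669,  0.01375526]), 'grasp_force': 0.0, 'finger_gap': 0.08796556369622383} 0.017
```

View pics/top0b.png

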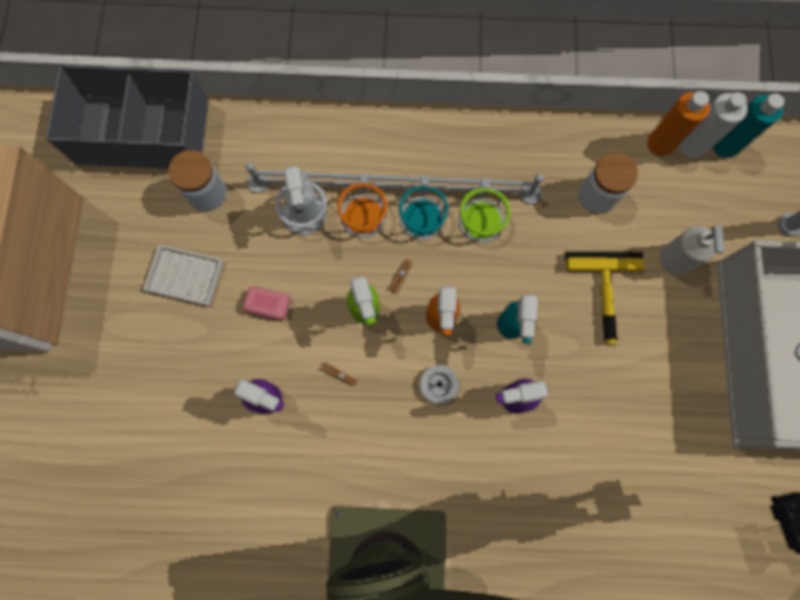

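View pics/scene0b.png

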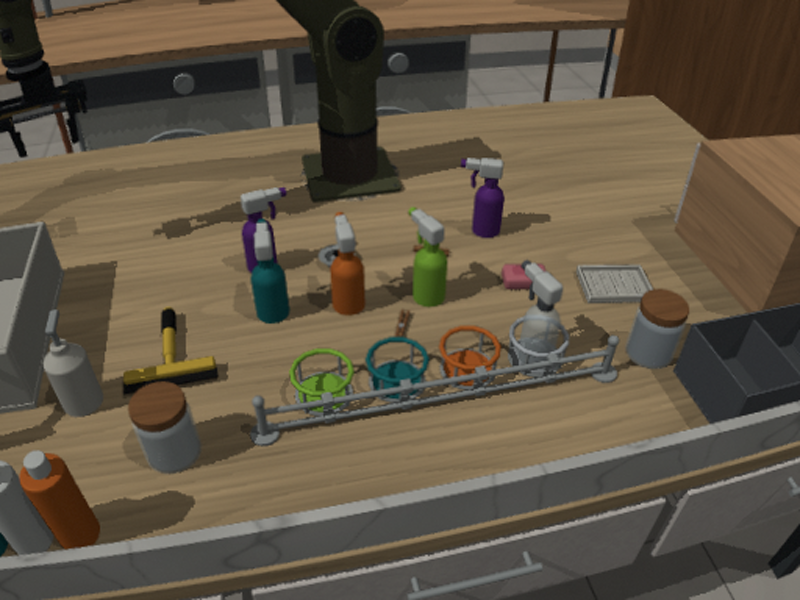

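Run:
```python
import cv2
im=cv2.imread('pics/top0.png')
cv2.imwrite('pics/c1.png',cv2.resize(im[110:230,168:368],None,fx=4,fy=4,interpolation=2))
im=cv2.imread('pics/scene0.png')
cv2.imwrite('pics/c2.png',cv2.resize(im[130:280,150:350],None,fx=4,fy=4,interpolation=2))
```

```text
(no output)
```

View pics/c1.png

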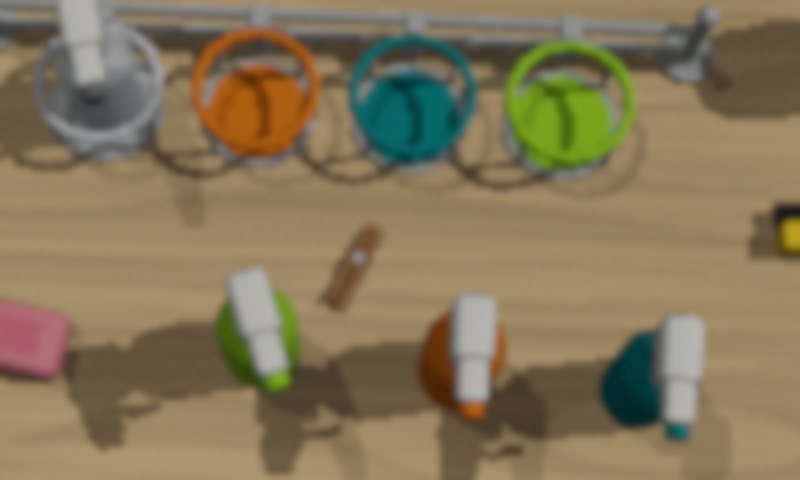

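View pics/c2.png

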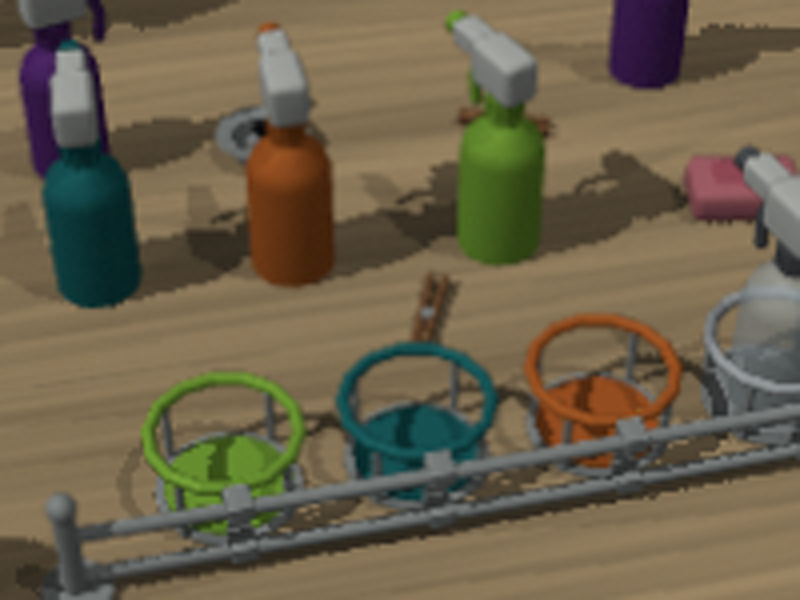

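```bash
cat > fit.py <<'E'
from h import *
from scipy.optimize import least_squares
CT,CS=cal('top'),cal('scene')
t=lambda p:np.array(p)/4.+[168,110]-.375
s=lambda p:np.array(p)/4.+[150,130]-.375
a=np.linspace(0,2*np.pi,73)
circ=lambda x,y,z,R:np.c_[x+R*np.cos(a),y+R*np.sin(a),0*a+z]
box=lambda q:np.r_[q.min(0),q.max(0)]
rings=dict(amber=([192,28,321,158],[525,314,682,428]),teal=([349,36,477,166],[338,342,497,455]),lime=([506,41,635,170],[143,373,304,492]))
conv=lambda f,b:np.r_[f(b[:2]),f(b[2:])]
for n,(bt,bs) in rings.items():
    def f(p):
        c=np.r_[circ(p[0],p[1],.056,p[2]),circ(p[0],p[1],.050,p[2])]
        return np.r_[box(proj('t',c,CT))-conv(t,bt),(box(proj('s',c,CS))-conv(s,bs))]
    q=least_squares(f,[.65,0,.045]); print('ring',n,q.x.round(4),q.fun.round(1))
bots=dict(lime=([245,271],[270,372],[457,545,263]),amber=([476,294],[473,402],[247,334,284]),teal=([685,315],[680,423],[52,140,304]))
for n,(re,no,b) in bots.items():
    def f(p):
        x,y,w,zn=p; c,sn=np.cos(w),np.sin(w)
        P=[[x+.02*c,y+.02*sn,.166],[x-.055*c,y-.055*sn,.158+zn]]
        B=proj('s',np.r_[circ(x,y,0.001,.03),circ(x,y,.035,.03)],CS); m=box(B)
        h=proj('t',P,CT)-[t(re),t(no)]
        B0=box(proj('s',circ(x,y,0.001,.03),CS))
        return np.r_[h.ravel(),(m[0]+m[2]-s([b[0],0])[0]-s([b[1],0])[0])/2,B0[3]-s([0,b[2]])[1],zn*50]
    q=least_squares(f,[.5,0,0,0]); print('bottle',n,q.x.round(4),q.fun.round(1))
# dish, soap, purple from 800x600 top view
u=lambda p:np.array(p)*.64-.18
print('dish',onz('t',u([[160,245],[223,262],[207,306],[142,288]]),.018,CT).round(3))
print('soap',onz('t',u([[250,287],[292,293],[285,321],[243,310]]),.030,CT).round(3))
print('purple base',onz('t',u([[268,398],[522,398]]),.04,CT).round(3), 'drain',onz('t',u([[439,384]]),0,CT).round(3))
E
python3 fit.py
python3 - <<'E'
import cv2
im=cv2.imread('pics/top0.png')
cv2.imwrite('pics/c3.png',cv2.resize(im[145:275,80:210],None,fx=4.5,fy=4.5,interpolation=2))
E
```

```text
ring amber [0.663  0.0761 0.0494] [-0.4  0.1 -0.2 -1.4 -0.5 -1.1 -0.2 -0.1]
ring teal [ 0.6612 -0.043   0.0487] [-0.4  0.5 -0.3 -1.3 -0.4 -1.4 -0.4  0.6]
ring lime [ 0.6632 -0.1632  0.0485] [-0.2  0.3 -0.3 -1.3 -0.4 -1.2 -0.2  0.2]
bottle lime [0.4704 0.0633 0.2993 0.0153] [-0.5 -0.3 -0.   0.5 -0.4  0.5  0.8]
bottle amber [ 0.4599 -0.0863 -0.007   0.0116] [-0.  -0.  -0.   0.4  0.   0.6  0.6]
bottle teal [ 0.4515 -0.2236 -0.0678  0.0139] [-0.1  0.1 -0.1  0.4 -0.   0.8  0.7]
dish [[0.578 0.472 0.018]
 [0.549 0.345 0.018]
 [0.459 0.366 0.018]
 [0.489 0.496 0.018]]
soap [[0.497 0.284 0.03 ]
 [0.489 0.202 0.03 ]
 [0.434 0.211 0.03 ]
 [0.452 0.293 0.03 ]]
purple base [[ 0.287  0.228  0.04 ]
 [ 0.308 -0.237  0.04 ]] drain [[ 0.331 -0.087  0.   ]]
```

View pics/c3.png

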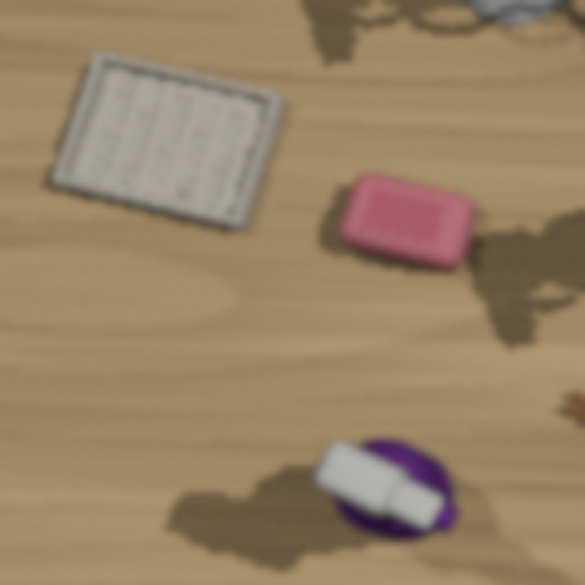

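```bash
cat > mv.py <<'E'
# usage: mv.py x y z yaw  -> delta cm in tool axes, rotvec, rows needed (roll/pitch corrected to straight down)
import sys; from h import *
from scipy.spatial.transform import Rotation as Ro
s=readout.observe(); w=s['eef_rot']; R=Ro.from_quat([w[1],w[2],w[3],w[0]])
v=[float(a) for a in sys.argv[1:]]
if len(v)==3: v.append(np.arctan2(*R.as_matrix()[[1,0],0]))
d=R.inv().apply(np.array(v[:3])-s['ee_pos'])*100
T=Ro.from_euler('z',v[3])*Ro.from_euler('x',np.pi)
rv=(R.inv()*T).as_rotvec()
print('t',s['t'],'pos',s['ee_pos'].round(4),'yaw',round(np.arctan2(*R.as_matrix()[[1,0],0]),3),'q',s['joints'].round(2))
print('d',d.round(2),'rot',rv.round(3),'rows>',round(max(np.linalg.norm(d)/6.25,np.linalg.norm(rv)/.187),1))
E
python3 mv.py .4515 -.2236 .26 -.068
python3 - <<'E'
from h import *
t=lambda p:np.array(p)/4.5+[80,145]-.39
D=onz('top',t([[95,55],[286,97],[244,230],[52,183]]),.018);S=onz('top',t([[357,172],[478,202],[462,270],[340,238]]),.028)
for X in(D,S): print(X.round(3),X.mean(0).round(4),[np.linalg.norm(X[i]-X[(i+1)%4]).round(3) for i in range(4)],[np.arctan2(-(a[0]),a[1]).round(3) for a in(X[0]-X[1],X[3]-X[2])])
E
```

```text
t 0.1 pos [ 0.1585 -0.604   0.2276] yaw 0.257 q [ 1.35  0.69 -0.19  1.57  0.16  0.9  -0.22]
d [ 38.   -29.35  -3.2 ] rot [-0.002  0.     0.325] rows> 7.7
[[0.577 0.477 0.018]
 [0.553 0.343 0.018]
 [0.459 0.361 0.018]
 [0.485 0.494 0.018]] [0.5186 0.4188 0.018 ] [np.float64(0.136), np.float64(0.096), np.float64(0.135), np.float64(0.093)] [np.float64(-0.177), np.float64(-0.198)]
[[0.5   0.287 0.028]
 [0.483 0.205 0.028]
 [0.436 0.211 0.028]
 [0.454 0.294 0.028]] [0.4683 0.2492 0.028 ] [np.float64(0.084), np.float64(0.047), np.float64(0.085), np.float64(0.046)] [np.float64(-0.203), np.float64(-0.214)]
```

play_rows(delta_pos=[[5,-3.9,-1.5],[10,-7.7,-3.2],[15,-11.6,-3.2],[20,-15.5,-3.2],[25,-19.3,-3.2],[30,-23.2,-3.2],[34,-26.3,-3.2],[38,-29.35,-3.2],[38,-29.35,-3.2],[38,-29.35,-3.2]], rotation=[[0,0,0.04],[0,0,0.08],[0,0,0.12],[0,0,0.16],[0,0,0.2],[0,0,0.24],[0,0,0.28],[0,0,0.325],[0,0,0.325],[0,0,0.325]], gripper=0, squeeze=25)

```text
t: 1.35
ee_pos: [0.451, -0.2246, 0.26]
eef_rot: [0.0, 0.999, -0.034, -0.001]
contact_force: [0.0, -1.0, -0.5]
finger_gap: 0.0878
grasp_force: 0.0
```

```bash
python3 mv.py .4515 -.2236 .148 -.068
python3 - <<'E'
from h import *
C=cal('wrist'); im=eyes.grab_frame('wrist')
P=[[.4515+a*np.cos(-.068)-b*np.sin(-.068),-.2236+a*np.sin(-.068)+b*np.cos(-.068),.166] for a,b in((-.026,-.014),(-.026,.014),(.02,.014),(.02,-.014))]
for p in proj('w',P,C): print(p.round(0)); cv2.circle(im,tuple(int(v) for v in p.round()),2,(0,0,255),-1)
cv2.imwrite('pics/w1.png',im)
E
```

```text
t 1.35 pos [ 0.451  -0.2246  0.26  ] yaw -0.068 q [ 0.43  0.49 -0.09  1.89  0.06  0.77 -1.33]
d [ 0.05 -0.11 11.2 ] rot [ 0.001  0.001 -0.   ] rows> 1.8
[269. 217.]
[237. 217.]
[237. 167.]
[269. 167.]
```

View pics/w1.png

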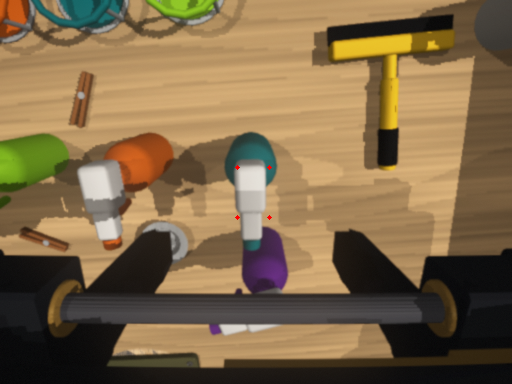

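play_rows(delta_pos=[[0.2,-0.05,4],[0.2,-0.05,8],[0.2,-0.05,10],[0.2,-0.05,11.2],[0.2,-0.05,11.2],[0.2,-0.05,11.2]], rotation=[[0,0,0],[0,0,0],[0,0,0],[0,0,0],[0,0,0],[0,0,0]])

```text
t: 2.15
ee_pos: [0.4541, -0.2245, 0.1491]
eef_rot: [0.0, 0.999, -0.035, 0.001]
contact_force: [-0.1, -0.6, -0.1]
finger_gap: 0.088
grasp_force: 0.0
```

play_rows(delta_pos=[[0,0,0],[0,0,0],[0,0,0],[0,0,0],[0,0,0],[0,0,0],[0,0,0],[0,0,0]], rotation=[[0,0,0],[0,0,0],[0,0,0],[0,0,0],[0,0,0],[0,0,0],[0,0,0],[0,0,0]], gripper=255, squeeze=25)

```text
t: 3.15
ee_pos: [0.4538, -0.2237, 0.1483]
eef_rot: [-0.0, 0.999, -0.034, 0.0]
contact_force: [-0.6, 0.9, -0.3]
finger_gap: 0.0275
grasp_force: 24.9
```

```bash
python3 mv.py .4535 -.2236 .255 -.068; python3 mv.py .662 -.0434 .255 0
```

```text
t 3.15 pos [ 0.4538 -0.2237  0.1483] yaw -0.068 q [ 0.41  0.66 -0.07  2.    0.09  0.48 -1.37]
d [-3.000e-02 -1.000e-02 -1.067e+01] rot [-0. -0. -0.] rows> 1.7
t 3.15 pos [ 0.4538 -0.2237  0.1483] yaw -0.068 q [ 0.41  0.66 -0.07  2.    0.09  0.48 -1.37]
d [ 19.55 -19.41 -10.67] rot [-0.    -0.    -0.068] rows> 4.7
```

play_rows(delta_pos=[[0,0,-3],[0,0,-7],[1,-1,-10.3],[4,-4,-10.7],[8,-8,-10.7],[12,-12,-10.7],[16,-16,-10.7],[18.5,-18.5,-10.7],[19.6,-19.4,-10.7],[19.6,-19.4,-10.7]], rotation=[[0,0,0],[0,0,0],[0,0,0],[0,0,-0.01],[0,0,-0.02],[0,0,-0.03],[0,0,-0.05],[0,0,-0.068],[0,0,-0.068],[0,0,-0.068]])

```text
t: 4.4
ee_pos: [0.6621, -0.044, 0.2546]
eef_rot: [0.0, 1.0, -0.0, -0.001]
contact_force: [-0.1, -1.0, -1.9]
finger_gap: 0.0273
grasp_force: 24.9
```

```bash
python3 mv.py .663 -.0434 .155 0
python3 - <<'E'
from h import *
C=cal('scene'); im=eyes.grab_frame('scene')
a=np.linspace(0,6.283,13)
# expected: ring circle & bottle body at present height
s=readout.observe(); x,y,z=s['ee_pos']; zb=z-.148
f=4; o=np.array([170,110])
im=cv2.resize(im[110:260,170:370],None,fx=f,fy=f,interpolation=2)
for c,Q in(((0,0,255),[(.6625+.0445*np.cos(k),-.0434+.0445*np.sin(k),.056) for k in a]),((255,0,255),[(x-.002+.03*np.cos(k),y+.03*np.sin(k),zb) for k in a]),((255,0,255),[(x-.002+.03*np.cos(k),y+.03*np.sin(k),zb+.084) for k in a])):
    for p in proj('s',Q,C): cv2.circle(im,tuple(int(v) for v in ((p-o+.5)*f).round()),2,c,-1)
cv2.imwrite('pics/s1.png',im)
E
```

```text
t 4.4 pos [ 0.6621 -0.044   0.2546] yaw -0.0 q [ 0.04  0.71 -0.08  1.41  0.06  1.02 -1.63]
d [ 0.11 -0.06  9.96] rot [ 0.001  0.002 -0.   ] rows> 1.6
```

View pics/s1.png

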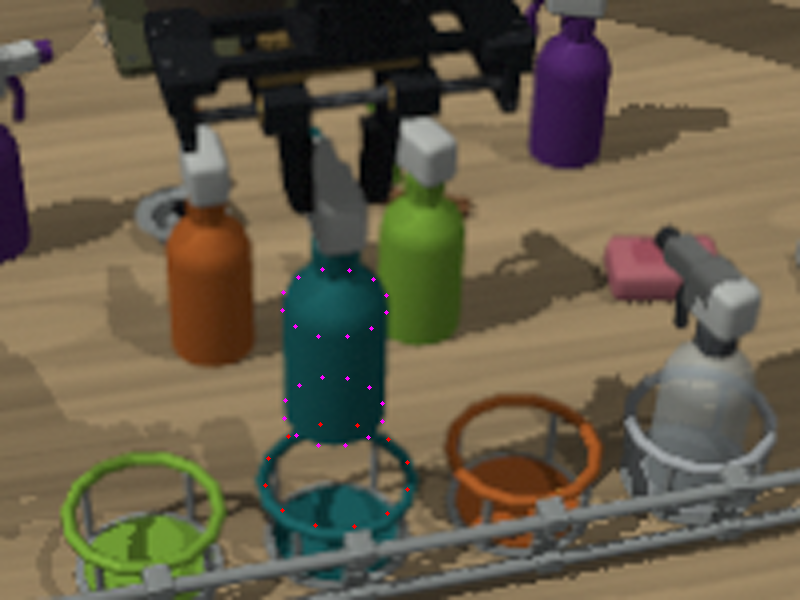

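play_rows(delta_pos=[[0.15,-0.06,2.5],[0.15,-0.06,5],[0.15,-0.06,7],[0.15,-0.06,8.5],[0.15,-0.06,9.3],[0.15,-0.06,9.7],[0.15,-0.06,9.95],[0.15,-0.06,9.95],[0.15,-0.06,9.95]], rotation=[[0,0,0],[0,0,0],[0,0,0],[0,0,0],[0,0,0],[0,0,0],[0,0,0],[0,0,0],[0,0,0]])

```text
t: 5.58
ee_pos: [0.6643, -0.0429, 0.1562]
eef_rot: [0.0, 1.0, -0.0, 0.0]
contact_force: [-0.4, -0.7, -2.0]
finger_gap: 0.0274
grasp_force: 24.9
```

play_rows(delta_pos=[[0,0,0],[0,0,0],[0,0,0],[0,0,0],[0,0,0],[0,0,0]], rotation=[[0,0,0],[0,0,0],[0,0,0],[0,0,0],[0,0,0],[0,0,0]], gripper=0)

```text
t: 6.32
ee_pos: [0.664, -0.043, 0.1558]
eef_rot: [0.0, 1.0, -0.0, 0.0]
contact_force: [-0.2, -0.6, -0.1]
finger_gap: 0.0853
grasp_force: 0.0
```

play_rows(delta_pos=[[0,0,-2],[0,0,-6],[0,0,-10],[0,0,-11],[0,0,-11]], rotation=[[0,0,0],[0,0,0],[0,0,0],[0,0,0],[0,0,0]])

```text
t: 6.95
ee_pos: [0.664, -0.043, 0.2658]
eef_rot: [0.0, 1.0, -0.0, 0.0]
contact_force: [-0.1, -0.1, 0.0]
finger_gap: 0.0882
grasp_force: 0.0
```

```bash
python3 mv.py .4615 -.0863 .265 -.007
```

```text
t 6.95 pos [ 0.664  -0.043   0.2658] yaw -0.0 q [ 0.04  0.71 -0.08  1.39  0.06  1.05 -1.63]
d [-20.25   4.34   0.07] rot [ 0.    -0.     0.007] rows> 3.3
```

play_rows(delta_pos=[[-5,1,0],[-10,2.2,0],[-15,3.3,0],[-19,4.1,0],[-20.2,4.35,0],[-20.2,4.35,4],[-20.2,4.35,8],[-20.2,4.35,10.5],[-20.2,4.35,11.75],[-20.2,4.35,11.75]], rotation=[[0,0,0],[0,0,0],[0,0,0],[0,0,0.007],[0,0,0.007],[0,0,0.007],[0,0,0.007],[0,0,0.007],[0,0,0.007],[0,0,0.007]])

```text
t: 8.2
ee_pos: [0.462, -0.0862, 0.1475]
eef_rot: [-0.0, 1.0, -0.003, -0.001]
contact_force: [-0.6, -0.6, -0.4]
finger_gap: 0.0881
grasp_force: 0.0
```

play_rows(delta_pos=[[0,0,0],[0,0,0],[0,0,0],[0,0,0],[0,0,0],[0,0,0],[0,0,0],[0,0,0]], rotation=[[0,0,0],[0,0,0],[0,0,0],[0,0,0],[0,0,0],[0,0,0],[0,0,0],[0,0,0]], gripper=255)

```text
t: 9.2
ee_pos: [0.4621, -0.0863, 0.1483]
eef_rot: [-0.0, 1.0, -0.004, 0.0]
contact_force: [-0.6, 1.0, -0.0]
finger_gap: 0.0272
grasp_force: 25.0
```

```bash
python3 mv.py .664 .0765 .255 0
```

```text
t 9.2 pos [ 0.4621 -0.0863  0.1483] yaw -0.007 q [ 0.13  0.63 -0.07  2.1   0.11  0.41 -1.6 ]
d [ 20.08 -16.42 -10.67] rot [-0.    -0.    -0.007] rows> 4.5
```

play_rows(delta_pos=[[0,0,-3],[0,0,-7],[1,-1.2,-10.3],[3.8,-4.6,-10.7],[6.8,-8.1,-10.7],[9.8,-11.6,-10.7],[14,-13.9,-10.7],[18,-15.6,-10.7],[20.1,-16.4,-10.7],[20.1,-16.4,-10.7]], rotation=[[0,0,0],[0,0,0],[0,0,0],[0,0,0],[0,0,0],[0,0,0],[0,0,0],[0,0,0],[0,0,0],[0,0,0]])

```text
t: 10.45
ee_pos: [0.6644, 0.0769, 0.2539]
eef_rot: [-0.0, 1.0, -0.003, -0.001]
contact_force: [-1.4, -0.3, -2.6]
finger_gap: 0.0277
grasp_force: 25.0
```

```bash
python3 mv.py .664 .0763 .156 0
```

```text
t 10.45 pos [0.6644 0.0769 0.2539] yaw -0.006 q [-0.14  0.72 -0.08  1.39  0.06  1.03 -1.81]
d [-0.02  0.06  9.79] rot [-0.     0.002 -0.006] rows> 1.6
```

play_rows(delta_pos=[[0,0.05,2.5],[0,0.05,5],[0,0.05,7],[0,0.05,8.5],[0,0.05,9.3],[0,0.05,9.7],[0,0.05,9.9],[0,0.05,9.9],[0,0.05,9.9]], rotation=[[0,0,0],[0,0,0],[0,0,0],[0,0,0],[0,0,0],[0,0,0],[0,0,0],[0,0,0],[0,0,0]])

```text
t: 11.58
ee_pos: [0.6645, 0.0757, 0.1568]
eef_rot: [-0.0, 1.0, -0.004, 0.0]
contact_force: [0.1, 0.8, -2.4]
finger_gap: 0.0272
grasp_force: 25.0
```

play_rows(delta_pos=[[0,0,0],[0,0,0],[0,0,0],[0,0,0],[0,0,0],[0,0,0]], rotation=[[0,0,0],[0,0,0],[0,0,0],[0,0,0],[0,0,0],[0,0,0]], gripper=0)

```text
t: 12.32
ee_pos: [0.6642, 0.0756, 0.1563]
eef_rot: [0.0, 1.0, -0.004, -0.0]
contact_force: [0.2, 0.2, -0.5]
finger_gap: 0.0852
grasp_force: 0.0
```

play_rows(delta_pos=[[0,0,-2],[0,0,-6],[0,0,-10],[0,0,-11],[0,0,-11]], rotation=[[0,0,0],[0,0,0],[0,0,0],[0,0,0],[0,0,0]])

```text
t: 12.95
ee_pos: [0.6642, 0.0756, 0.2663]
eef_rot: [0.0, 1.0, -0.004, 0.0]
contact_force: [-0.7, 0.3, 0.3]
finger_gap: 0.0882
grasp_force: 0.0
```

```bash
python3 mv.py .4715 .0633 .265 .299
```

```text
t 12.95 pos [0.6642 0.0756 0.2663] yaw -0.007 q [-0.14  0.71 -0.08  1.38  0.06  1.06 -1.81]
d [-19.26   1.37   0.12] rot [ 0.    -0.    -0.306] rows> 3.1
```

play_rows(delta_pos=[[-5,0.3,0],[-10,0.7,0],[-15,1,0],[-19,1.3,0],[-19.3,1.4,0],[-19.3,1.4,0]], rotation=[[0,0,-0.08],[0,0,-0.16],[0,0,-0.24],[0,0,-0.3],[0,0,-0.306],[0,0,-0.306]])

```text
t: 13.7
ee_pos: [0.4713, 0.0629, 0.2656]
eef_rot: [0.0, 0.989, 0.149, -0.0]
contact_force: [-0.6, 0.9, -1.1]
finger_gap: 0.0878
grasp_force: 0.0
```

```bash
python3 mv.py .4715 .0633 .148 .299
python3 - <<'E'
from h import *
C=cal('wrist'); im=eyes.grab_frame('wrist')
w=.299;c,s=np.cos(w),np.sin(w)
P=[[.4704+a*c-b*s,.0633+a*s+b*c,.166] for a,b in((-.026,-.014),(-.026,.014),(.02,.014),(.02,-.014))]
for p in proj('w',P,C): cv2.circle(im,tuple(int(v) for v in p.round()),2,(0,0,255),-1)
cv2.imwrite('pics/w2.png',im)
E
```

```text
t 13.7 pos [0.4713 0.0629 0.2656] yaw 0.298 q [-0.11  0.44 -0.18  1.95  0.12  0.75 -1.63]
d [ 0.04 -0.03 11.76] rot [-0.     0.001 -0.001] rows> 1.9
```

View pics/w2.png

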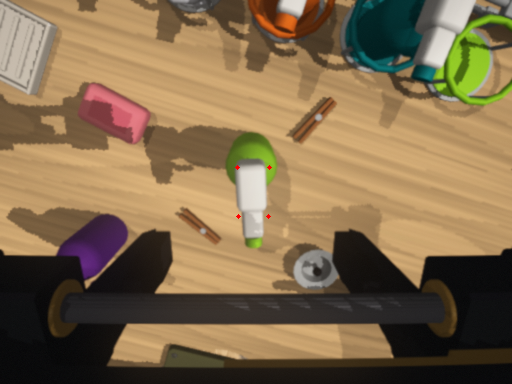

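play_rows(delta_pos=[[0.1,0,4],[0.1,0,8],[0.1,0,10.5],[0.1,0,11.75],[0.1,0,11.75]], rotation=[[0,0,0],[0,0,0],[0,0,0],[0,0,0],[0,0,0]])

```text
t: 14.38
ee_pos: [0.4724, 0.0634, 0.1481]
eef_rot: [0.0, 0.989, 0.149, -0.0]
contact_force: [0.5, 0.3, -0.2]
finger_gap: 0.0882
grasp_force: 0.0
```

play_rows(delta_pos=[[0,0,0],[0,0,0],[0,0,0],[0,0,0],[0,0,0],[0,0,0],[0,0,0],[0,0,0]], rotation=[[0,0,0],[0,0,0],[0,0,0],[0,0,0],[0,0,0],[0,0,0],[0,0,0],[0,0,0]], gripper=255)

```text
t: 15.38
ee_pos: [0.4721, 0.0634, 0.1488]
eef_rot: [-0.0, 0.989, 0.149, 0.0]
contact_force: [0.2, 0.8, 0.7]
finger_gap: 0.0276
grasp_force: 24.8
```

play_rows(delta_pos=[[0,0,-3],[0,0,-7],[0,0,-10.7],[0,0,-10.7]], rotation=[[0,0,0],[0,0,-0.0],[0,0,0.0],[0,0,0.0]])

```text
t: 15.88
ee_pos: [0.4736, 0.0635, 0.2578]
eef_rot: [-0.0, 0.989, 0.149, 0.003]
contact_force: [0.8, -0.2, -3.0]
finger_gap: 0.0274
grasp_force: 24.8
```

```bash
python3 mv.py .46 -.13 .26 0;python3 mv.py .664 -.163 .26 0
```

```text
t 15.875 pos [0.4736 0.0635 0.2578] yaw 0.298 q [-0.1   0.46 -0.19  1.96  0.13  0.73 -1.64]
d [-6.99 18.1  -0.24] rot [-0.    -0.006  0.298] rows> 3.1
t 15.875 pos [0.4736 0.0635 0.2578] yaw 0.298 q [-0.1   0.46 -0.19  1.96  0.13  0.73 -1.64]
d [11.53 27.25 -0.14] rot [-0.    -0.006  0.298] rows> 4.7
```

play_rows(delta_pos=[[-2.3,6,0],[-4.6,12,0],[-6.5,17,0],[-4.5,19.2,0],[-0.5,21.2,0],[4,23.5,0],[8,25.5,0],[11.5,27.25,0],[11.5,27.25,0],[11.5,27.25,0]], rotation=[[0,0,0.04],[0,0,0.08],[0,0,0.12],[0,0,0.16],[0,0,0.2],[0,0,0.24],[0,0,0.28],[0,0,0.298],[0,0,0.298],[0,0,0.298]])

```text
t: 17.12
ee_pos: [0.6604, -0.1631, 0.2538]
eef_rot: [-0.0, 1.0, 0.001, -0.002]
contact_force: [-0.7, 1.1, -1.9]
finger_gap: 0.0276
grasp_force: 25.0
```

```bash
python3 mv.py .664 -.163 .1565 0
```

```text
t 17.125 pos [ 0.6604 -0.1631  0.2538] yaw 0.001 q [ 0.22  0.74 -0.09  1.35  0.07  1.06 -1.45]
d [ 0.4  -0.    9.73] rot [-0.     0.004  0.001] rows> 1.6
```

play_rows(delta_pos=[[0.25,0,2.5],[0.25,0,5],[0.25,0,7],[0.25,0,8.5],[0.25,0,9.2],[0.25,0,9.6],[0.25,0,9.8],[0.25,0,9.8],[0.25,0,9.8]], rotation=[[0,0,0],[0,0,0],[0,0,0],[0,0,0],[0,0,0],[0,0,0],[0,0,0],[0,0,0],[0,0,0]])

```text
t: 18.25
ee_pos: [0.6649, -0.1633, 0.1582]
eef_rot: [0.0, 1.0, 0.0, 0.0]
contact_force: [0.2, -0.8, -1.6]
finger_gap: 0.0276
grasp_force: 25.0
```

play_rows(delta_pos=[[0,0,0.15],[0,0,0.28],[0,0,0.28],[0,0,0.28]], rotation=[[0,0,0],[0,0,0],[0,0,0],[0,0,0]])

```text
t: 18.75
ee_pos: [0.6649, -0.1632, 0.1553]
eef_rot: [0.0, 1.0, 0.0, 0.0]
contact_force: [-0.0, 1.0, 0.7]
finger_gap: 0.0276
grasp_force: 25.0
```

play_rows(delta_pos=[[0,0,0],[0,0,0],[0,0,0],[0,0,0],[0,0,0],[0,0,0]], rotation=[[0,0,0],[0,0,0],[0,0,0],[0,0,0],[0,0,0],[0,0,0]], gripper=0)

```text
t: 19.5
ee_pos: [0.6647, -0.1632, 0.155]
eef_rot: [0.0, 1.0, 0.0, 0.0]
contact_force: [0.5, -1.3, 0.1]
finger_gap: 0.0854
grasp_force: 0.0
```

play_rows(delta_pos=[[0,0,-2],[0,0,-6],[0,0,-10],[0,0,-11],[0,0,-11]], rotation=[[0,0,0],[0,0,0],[0,0,0],[0,0,0],[0,0,0]])

```text
t: 20.12
ee_pos: [0.6646, -0.1633, 0.265]
eef_rot: [0.0, 1.0, 0.0, 0.0]
contact_force: [0.7, 0.4, 0.5]
finger_gap: 0.0882
grasp_force: 0.0
```

```bash
python3 mv.py .468 .249 .26 -.205;python3 mv.py .45 0 .26 -.1
```

```text
t 20.125 pos [ 0.6646 -0.1633  0.265 ] yaw 0.001 q [ 0.22  0.74 -0.09  1.32  0.07  1.08 -1.45]
d [-19.63 -41.24   0.49] rot [ 0.    -0.     0.206] rows> 7.3
t 20.125 pos [ 0.6646 -0.1633  0.265 ] yaw 0.001 q [ 0.22  0.74 -0.09  1.32  0.07  1.08 -1.45]
d [-21.45 -16.34   0.49] rot [ 0.    -0.     0.101] rows> 4.3
```

```bash
python3 - <<'E'
from h import *
u=lambda p:np.array(p)*.64-.18
print('jar base pts',onz('top',u([[185,200],[207,210],[227,195]]),0).round(3),'\nlid at .1',onz('top',u([[170,168],[192,190],[217,170],[195,152]]),.1).round(3))
uj=lambda p:np.array(p)*.64-.18
print('scene jar base',onz('scene',uj([[630,352],[652,366],[676,355]]),0).round(3))
print('wood',onz('top',u([[52,350],[80,200]]),0.).round(3))
im=eyes.grab_frame('top');cv2.imwrite('pics/top1.png',cv2.resize(im[85:265,80:370],None,fx=2.7,fy=2.7,interpolation=2))
E
python3 mv.py .468 .249 .2 1.366
```

```text
jar base pts [[0.682 0.442 0.   ]
 [0.663 0.395 0.   ]
 [0.697 0.358 0.   ]] 
lid at .1 [[0.705 0.44  0.1  ]
 [0.663 0.394 0.1  ]
 [0.706 0.351 0.1  ]
 [0.741 0.397 0.1  ]]
scene jar base [[0.691 0.366 0.   ]
 [0.731 0.388 0.   ]
 [0.717 0.445 0.   ]]
wood [[0.363 0.657 0.   ]
 [0.672 0.654 0.   ]]
t 20.175 pos [ 0.664  -0.1631  0.2639] yaw 0.001 q [ 0.22  0.74 -0.09  1.32  0.07  1.08 -1.45]
d [-19.55 -41.23   6.43] rot [-1.000e-03  1.000e-03 -1.365e+00] rows> 7.4
```

View pics/top1.png

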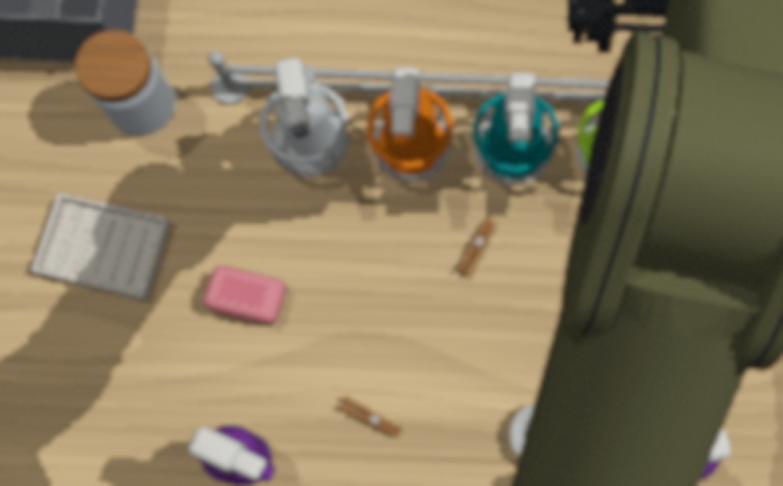

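play_rows(delta_pos=[[-4,-4,0],[-8,-8,0],[-12,-12,0],[-15,-17,0],[-17,-22,0],[-19,-27,0],[-19.5,-32,0],[-19.5,-37,0],[-19.5,-41.2,0],[-19.5,-41.2,0]], rotation=[[0,0,-0.15],[0,0,-0.3],[0,0,-0.45],[0,0,-0.6],[0,0,-0.75],[0,0,-0.9],[0,0,-1.05],[0,0,-1.2],[0,0,-1.365],[0,0,-1.365]])

```text
t: 21.42
ee_pos: [0.4675, 0.2523, 0.2635]
eef_rot: [-0.002, 0.774, 0.634, -0.001]
contact_force: [-0.4, -0.8, 0.5]
finger_gap: 0.0877
grasp_force: 0.0
```

```bash
python3 mv.py .468 .249 .032 1.366
python3 - <<'E'
from h import *
C=cal('wrist'); im=eyes.grab_frame('wrist')
w=-.205;c,s=np.cos(w),np.sin(w)
P=[[.4683+a*c-b*s,.2492+a*s+b*c,.028] for a,b in((-.026,-.042),(-.026,.042),(.026,.042),(.026,-.042))]
print(proj('w',P,C).round(0))
for p in proj('w',P,C): cv2.circle(im,tuple(int(v) for v in p.round()),2,(0,0,255),-1)
cv2.imwrite('pics/w3.png',cv2.resize(im,(800,600)))
E
```

```text
t 21.425 pos [0.4675 0.2523 0.2635] yaw 1.373 q [-0.28  0.55 -0.48  1.79  0.32  0.88 -1.1 ]
d [-0.35  0.2  23.15] rot [-0.004 -0.001  0.007] rows> 3.7
[[234. 191.]
 [234. 129.]
 [274. 129.]
 [272. 191.]]
```

View pics/w3.png

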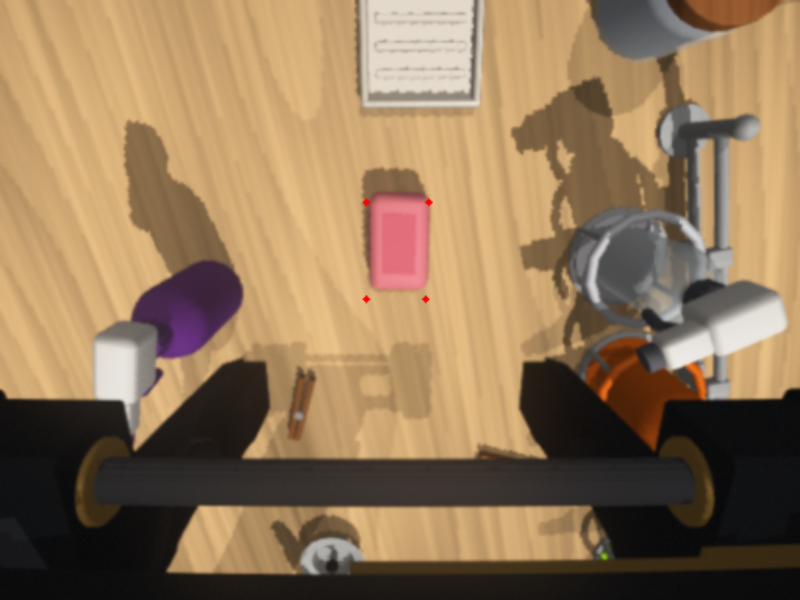

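```bash
python3 mv.py .468 .252 .032 1.366
python3 - <<'E'
from h import *
u=lambda p:np.array(p)*.64-.18
print(onz('wrist',u([[361,106],[480,104],[482,0],[361,0]]),.018).round(3),onz('wrist',u([[371,196],[428,196],[429,287],[371,287]]),.027).round(3))
print(proj('wrist',[[.553,.343,.018],[.459,.361,.018]])/.64)
E
```

```text
t 21.475 pos [0.468  0.2494 0.2634] yaw 1.368 q [-0.28  0.55 -0.48  1.79  0.32  0.88 -1.1 ]
d [2.900e-01 1.000e-02 2.314e+01] rot [-0.003  0.001  0.002] rows> 3.7
[[0.465 0.366 0.018]
 [0.558 0.348 0.018]
 [0.571 0.421 0.018]
 [0.481 0.439 0.018]] [[0.458 0.296 0.027]
 [0.504 0.286 0.027]
 [0.491 0.209 0.027]
 [0.441 0.22  0.027]]
[[474.56786889 111.95476863]
 [355.27403366 113.53131106]]
```

play_rows(delta_pos=[[0.2,-0.1,5],[0.2,-0.1,10],[0.2,-0.1,15],[0.2,-0.1,19],[0.2,-0.1,21.5],[0.2,-0.1,22.6],[0.2,-0.1,23.1],[0.2,-0.1,23.1],[0.2,-0.1,23.1],[0.2,-0.1,23.1]], rotation=[[0,0,0],[0,0,0],[0,0,0],[0,0,0],[0,0,0],[0,0,0],[0,0,0],[0,0,0],[0,0,0],[0,0,0]])

```text
t: 22.72
ee_pos: [0.4692, 0.2509, 0.0347]
eef_rot: [0.0, 0.776, 0.631, 0.001]
contact_force: [0.0, -0.4, 0.6]
finger_gap: 0.0882
grasp_force: 0.0
```

play_rows(delta_pos=[[0,0,0],[0,0,0],[0,0,0],[0,0,0],[0,0,0],[0,0,0],[0,0,0]], rotation=[[0,0,0],[0,0,0],[0,0,0],[0,0,0],[0,0,0],[0,0,0],[0,0,0]], gripper=255, squeeze=20)

```text
t: 23.6
ee_pos: [0.4688, 0.2507, 0.034]
eef_rot: [0.0, 0.776, 0.631, -0.0]
contact_force: [-0.3, -1.0, 0.3]
finger_gap: 0.0203
grasp_force: 0.0
```

```bash
python3 mv.py .52 .4205 .11 1.38;python3 mv.py .47 .251 .11 1.366
```

```text
t 23.6 pos [0.4688 0.2507 0.034 ] yaw 1.366 q [-0.44  0.89 -0.23  1.97  0.57  0.34 -1.33]
d [17.66  1.56 -7.6 ] rot [ 0.     0.    -0.014] rows> 3.1
t 23.6 pos [0.4688 0.2507 0.034 ] yaw 1.366 q [-0.44  0.89 -0.23  1.97  0.57  0.34 -1.33]
d [ 0.05  0.11 -7.6 ] rot [ 0.  0. -0.] rows> 1.2
```

Run:
```python
from h import *
a=eyes.grab_frame('wrist');b=eyes.grab_frame('scene')[100:292,250:506]
cv2.imwrite('pics/w4.png',np.hstack([cv2.resize(a,(400,300)),cv2.resize(b,(400,300),interpolation=2)]))
print(readout.observe()['finger_gap'])
```

```text
0.012358951502606052
```

View pics/w4.png

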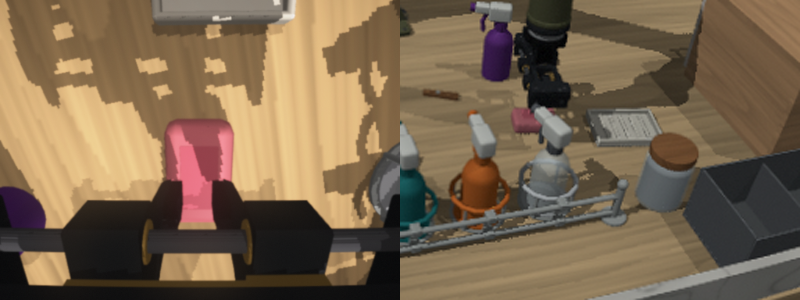

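Run:
```python
from h import *
u=lambda p:np.array(p)*1.28
C=cal('wrist');s=readout.observe();print(s['ee_pos'],C[2].round(3))
for z in(.03,.015,0): print(z,onz('w',u([[166,122],[232,122],[233,215],[164,215]]),z,C).round(4))
p=s['ee_pos']; print(proj('w',[p,p-[0,0,.017]],C)/1.28)
```

```text
[0.46879876 0.25073322 0.03399105] [[ 0.979 -0.194 -0.06   0.485]
 [-0.203 -0.934 -0.295  0.329]
 [ 0.001  0.301 -0.954  0.19 ]
 [ 0.     0.     0.     1.   ]]
0.03 [[0.4579 0.3028 0.03  ]
 [0.5026 0.2936 0.03  ]
 [0.4916 0.2201 0.03  ]
 [0.4384 0.2312 0.03  ]]
0.015 [[0.4554 0.3004 0.015 ]
 [0.5042 0.2902 0.015 ]
 [0.4922 0.2098 0.015 ]
 [0.434  0.222  0.015 ]]
0 [[0.4528 0.2979 0.    ]
 [0.5059 0.2869 0.    ]
 [0.4928 0.1996 0.    ]
 [0.4296 0.2128 0.    ]]
[[196.76811448 188.41578152]
 [196.75830761 178.65328362]]
```

play_rows(delta_pos=[[0,0,-1],[0,0,-3],[0,0,-6],[0,0,-6],[0,0,-6]], rotation=[[0,0,0],[0,0,0],[0,0,0],[0,0,0],[0,0,0]])

```text
t: 24.32
ee_pos: [0.4687, 0.2504, 0.0939]
eef_rot: [0.0, 0.776, 0.631, -0.0]
contact_force: [-0.5, -0.5, -0.3]
finger_gap: 0.0006
grasp_force: 0.0
```

Run:
```python
from h import *
print(readout.observe()['ee_pos'],readout.observe()['finger_gap'])
a=eyes.grab_frame('wrist');c=eyes.grab_frame('scene')
C=cal('scene'); p=proj('s',[[.468,.25,.015]],C)[0].astype(int); print(p)
o=p-[40,30]; b=c[o[1]:o[1]+60,o[0]:o[0]+80]; print(o)
cv2.imwrite('pics/wr5.png',a);cv2.imwrite('pics/sc5.png',c)
cv2.imwrite('pics/w5.png',np.hstack([cv2.resize(a,(400,300)),cv2.resize(b,(400,300),interpolation=2)]))
```

```text
[0.46868743 0.2504182  0.09391243] 0.0006173697699986527
[334 176]
[294 146]
```

View pics/w5.png

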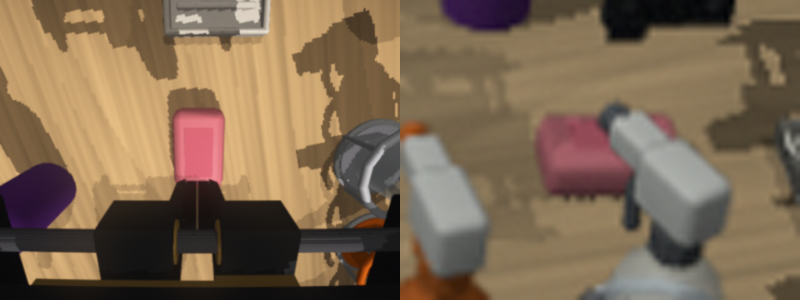

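Run:
```python
from h import *
s5=lambda p:np.array(p)/5.+[294,146]
# scene: visible lower-left base corner etc; compare before
print('now  scene base +x-y corner, left bottom',onz('scene',s5([[549,192],[537,140]]),0.003).round(3))
a=cv2.imread('pics/scene0.png');b=cv2.imread('pics/sc5.png')
def m(im): 
    h=cv2.cvtColor(im,cv2.COLOR_BGR2HSV); k=((h[...,0]>165)|(h[...,0]<4))&(h[...,1]>90)&(h[...,2]>60); return k
for im in(a,b):
    k=m(im)[130:200,290:380]; ys,xs=np.nonzero(k); print(k.sum(),xs.min()+290,xs.max()+290,ys.min()+130,ys.max()+130,xs.mean()+290,ys.mean()+130)
w=cv2.imread('pics/wr5.png');k=m(w)[60:330,100:400];ys,xs=np.nonzero(k);print('wrist',k.sum(),xs.min()+100,xs.max()+100,ys.min()+60,ys.max()+60)
ta=cv2.imread('pics/top0.png');tb=eyes.grab_frame('top');cv2.imwrite('pics/t5.png',tb)
for im in(ta,tb):
    k=m(im)[170:220,140:205]; ys,xs=np.nonzero(k); print('top',k.sum(),xs.min()+140,xs.max()+140,ys.min()+170,ys.max()+170)
C=cal('scene')
for dx,dy in((0,0),(0,.01),(0,-.01)):
    w=-.205;c,s=np.cos(w),np.sin(w);print(proj('s',[[.4683+dx+i*c-j*s,.2492+dy+i*s+j*c,z] for i in(-.026,.026) for j in(-.042,.042) for z in(0,.03)],C).round(0).tolist())
```

```text
now  scene base +x-y corner, left bottom [[0.537 0.451 0.003]
 [0.489 0.468 0.003]]
249 321 348 169 184 329.9598393574297 176.79116465863453
246 321 348 169 184 330.0162601626016 176.869918699187
wrist 5917 221 286 139 239
top 452 156 185 184 204Traceback (most recent call last):
  File "<stdin>", line 13, in <module>
    return umr_minimum(a, axis, None, out, keepdims, initial, where)
ValueError: zero-size array to reduction operation minimum which has no identity
```

Run:
```python
from h import *
C=cal('scene');T=cal('top');W=cal('wrist')
w=-.205;c,s=np.cos(w),np.sin(w)
box=lambda q:np.r_[q.min(0),q.max(0)].round(1)
for z0 in(.03,.015):
  P=[[.4683+i*c-j*s,.2492+i*s+j*c,z] for i in(-.026,.026) for j in(-.042,.042) for z in(0,z0)]
  print(z0,'scene',box(proj('s',P,C)),'top',box(proj('t',P,T)),'wrist',box(proj('w',P,W)))
print(readout.observe()['ee_pos'],W[2].round(3))
a=cv2.resize(cv2.imread('pics/scene0.png')[150:200,310:370],None,fx=10,fy=10,interpolation=cv2.INTER_NEAREST)
cv2.imwrite('pics/z.png',a)
```

```text
0.03 scene [318.5 166.8 350.5 185.8] top [154.4 181.9 187.9 207. ] wrist [216.9 144.7 287.6 252.7]
0.015 scene [318.5 170.7 349.7 185.8] top [155.5 183.2 187.9 207. ] wrist [219.1 144.7 285.4 244.1]
[0.46825625 0.2503897  0.0932122 ] [[ 0.979 -0.194 -0.062  0.485]
 [-0.203 -0.933 -0.296  0.329]
 [-0.     0.302 -0.953  0.249]
 [ 0.     0.     0.     1.   ]]
```

View pics/z.png

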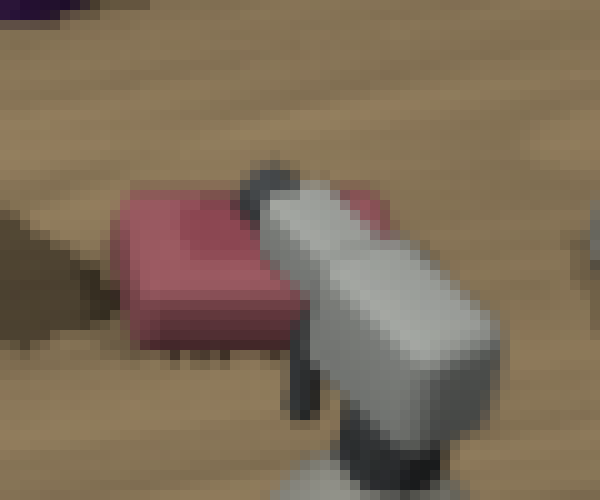

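Run:
```python
from h import *
from scipy.spatial.transform import Rotation as Ro
W=cal('wrist');s=readout.observe();w=s['eef_rot'];R=Ro.from_quat([w[1],w[2],w[3],w[0]])
for y in(-.044,.044,0):
  for x in(-.009,.009):
    print(y,x,[(proj('w',[s['ee_pos']+R.apply([x,y,z])],W)[0]/.64).round(0).tolist() for z in(-.005,0,.005,.017)])
im=cv2.imread('pics/wr5.png');g=cv2.cvtColor(im,6)
for x in(228,235,240,250,260,265,272): print(x/.64,g[215:262:2,x].tolist())
im=cv2.imread('pics/w1.png');g=cv2.cvtColor(im,6)
for x in(150,160,166,340,350): print('w1',x/.64,g[220:250:2,x].tolist())
```

```text
-0.044 -0.009 [[273.0, 405.0], [276.0, 398.0], [279.0, 392.0], [286.0, 377.0]]
-0.044 0.009 [[269.0, 360.0], [272.0, 354.0], [276.0, 349.0], [283.0, 337.0]]
0.044 -0.009 [[514.0, 405.0], [511.0, 398.0], [508.0, 392.0], [501.0, 377.0]]
0.044 0.009 [[518.0, 360.0], [514.0, 354.0], [511.0, 349.0], [504.0, 336.0]]
0 -0.009 [[393.0, 405.0], [393.0, 398.0], [393.0, 392.0], [393.0, 377.0]]
0 0.009 [[393.0, 360.0], [393.0, 354.0], [393.0, 349.0], [393.0, 337.0]]
356.25 [133, 133, 133, 132, 128, 114, 111, 111, 97, 46, 36, 35, 37, 35, 34, 32, 32, 32, 31, 30, 29, 28, 28, 27]
367.1875 [158, 157, 157, 157, 157, 149, 133, 89, 40, 37, 34, 36, 34, 34, 33, 31, 31, 29, 28, 27, 25, 26, 25, 23]
375.0 [141, 142, 142, 141, 140, 125, 133, 134, 84, 35, 33, 33, 31, 31, 30, 29, 29, 28, 27, 28, 25, 25, 24, 23]
390.625 [142, 143, 142, 143, 138, 127, 137, 139, 91, 41, 40, 38, 39, 36, 35, 34, 34, 35, 33, 31, 31, 31, 31, 31]
406.25 [144, 145, 145, 144, 144, 145, 157, 145, 89, 35, 32, 32, 31, 29, 28, 28, 27, 27, 25, 25, 25, 24, 24, 20]
414.0625 [145, 146, 146, 146, 146, 146, 162, 164, 108, 38, 35, 32, 32, 29, 30, 29, 28, 27, 26, 26, 26, 24, 24, 22]
425.0 [162, 160, 162, 167, 167, 167, 172, 159, 71, 36, 36, 36, 33, 32, 31, 30, 31, 30, 28, 28, 25, 25, 24, 23]
w1 234.375 [142, 107, 130, 168, 168, 106, 36, 33, 33, 32, 32, 32, 30, 30, 30]
w1 250.0 [143, 140, 157, 157, 154, 136, 48, 33, 33, 33, 32, 31, 31, 32, 30]
w1 259.375 [156, 140, 163, 162, 156, 135, 49, 34, 34, 31, 30, 32, 31, 30, 31]
w1 531.25 [136, 132, 132, 137, 136, 119, 41, 27, 29, 27, 26, 27, 26, 26, 27]
w1 546.875 [135, 132, 133, 137, 109, 39, 26, 23, 25, 24, 25, 24, 23, 23, 24]
```

Run:
```python
from h import *
C=cal('scene')
for z in(.2376,.2546,.267,.28):
    print(z,((proj('s',[[.662,-.044-.02,z],[.662,-.044+.02,z]],C)-[170,110]+.5)*4).round(0).tolist())
# bottle head top & bottom for control
print(((proj('s',[[.68,-.044-.014,.2725],[.68,-.044-.014,.2385],[.68,-.044+.014,.2725]],C)-[170,110]+.5)*4).round(0).tolist())
print(r.finger_overhang,[a for a in dir(r) if a[0]!='_'], readout.observe())
```

```text
0.2376 [[302.0, 244.0], [374.0, 234.0]]
0.2546 [[302.0, 219.0], [375.0, 209.0]]
0.267 [[302.0, 200.0], [375.0, 190.0]]
0.28 [[302.0, 180.0], [376.0, 170.0]]
[[321.0, 210.0], [321.0, 261.0], [373.0, 203.0]]
0.017 ['MotionError', 'finger_overhang'] {'t': 24.475, 'joints': array([-0.3852893 ,  0.79264064, -0.3207404 ,  1.95427431,  0.51210434,
        0.47622877, -1.28289783]), 'qd': array([ 0.00041261,  0.00159434, -0.00141354, -0.001494  , -0.00142542,
        0.00094573, -0.00122426]), 'tau': array([ 7.34410272e-02, -4.96182346e+01, -2.86759414e+00, -7.97940105e+00,
       -9.57241195e-03, -6.69506472e-02, -9.81356170e-04]), 'ee_pos': array([0.46825625, 0.2503897 , 0.0932122 ]), 'eef_rot': array([-6.54827328e-06,  7.75685577e-01,  6.31118990e-01, -8.40180594e-04]), 'contact_force': array([-0.32182703, -0.9416939 , -0.43258034]), 'wrist_torque': array([-0.0267046 , -0.07956014,  0.046787  ]), 'grasp_force': 0.0, 'finger_gap': 0.0004932417326918785}
```

play_rows(delta_pos=[[0,0,0],[0,0,0],[0,0,0],[0,0,0],[0,0,0],[0,0,0],[0,0,2],[0,0,5],[0,0,7.2],[0,0,7.2]], rotation=[[0,0,0],[0,0,0],[0,0,0],[0,0,0],[0,0,0],[0,0,0],[0,0,0],[0,0,0],[0,0,0],[0,0,0]], gripper=0)

```text
t: 25.72
ee_pos: [0.4679, 0.2502, 0.0208]
eef_rot: [0.0, 0.776, 0.631, -0.001]
contact_force: [-0.2, 0.1, -0.0]
finger_gap: 0.0882
grasp_force: 0.0
```

play_rows(delta_pos=[[0.1,0,0.2],[0.1,0,0.4],[0.1,0,0.4],[0.1,0,0.4]], rotation=[[0,0,0],[0,0,0],[0,0,0],[0,0,0]])

```text
t: 26.22
ee_pos: [0.4692, 0.2517, 0.0183]
eef_rot: [0.0, 0.776, 0.631, 0.0]
contact_force: [-0.0, 0.1, -0.5]
finger_gap: 0.0882
grasp_force: 0.0
```

play_rows(delta_pos=[[0,0,0.2],[0,0,0.4],[0,0,0.4],[0,0,0.4]], rotation=[[0,0,0],[0,0,0],[0,0,0],[0,0,0]])

```text
t: 26.72
ee_pos: [0.4689, 0.2517, 0.0139]
eef_rot: [0.0, 0.776, 0.631, -0.0]
contact_force: [0.3, 0.8, 0.3]
finger_gap: 0.0883
grasp_force: 0.0
```

play_rows(delta_pos=[[0,0,0.2],[0,0,0.4],[0,0,0.4],[0,0,0.4]], rotation=[[0,0,0],[0,0,0],[0,0,0],[0,0,0]])

```text
t: 27.22
ee_pos: [0.469, 0.2517, 0.01]
eef_rot: [0.0, 0.776, 0.631, -0.0]
contact_force: [-0.2, 0.2, 0.1]
finger_gap: 0.088
grasp_force: 0.0
```

play_rows(delta_pos=[[0,0,0],[0,0,0],[0,0,0],[0,0,0],[0,0,0],[0,0,0],[0,0,0]], rotation=[[0,0,0],[0,0,0],[0,0,0],[0,0,0],[0,0,0],[0,0,0],[0,0,0]], gripper=255, squeeze=20)

```text
t: 28.1
ee_pos: [0.4691, 0.2517, 0.01]
eef_rot: [0.0, 0.776, 0.631, 0.0]
contact_force: [1.3, -0.9, 0.1]
finger_gap: 0.0515
grasp_force: 20.0
```

```bash
python3 mv.py .5195 .421 .1 1.38; python3 mv.py .47 .2515 .1 1.366
```

```text
t 28.1 pos [0.4691 0.2517 0.01  ] yaw 1.366 q [-0.46  0.94 -0.2   1.98  0.59  0.29 -1.36]
d [17.6   1.49 -9.  ] rot [ 0.    -0.    -0.014] rows> 3.2
t 28.1 pos [0.4691 0.2517 0.01  ] yaw 1.366 q [-0.46  0.94 -0.2   1.98  0.59  0.29 -1.36]
d [-0.    0.09 -9.  ] rot [ 0. -0. -0.] rows> 1.4
```

play_rows(delta_pos=[[0,0,-2.5],[0,0,-6],[1,0.1,-8.5],[4,0.4,-9],[8,0.7,-9],[12,1,-9],[15.5,1.3,-9],[17.6,1.5,-9],[17.6,1.5,-9],[17.6,1.5,-9]], rotation=[[0,0,0],[0,0,0],[0,0,0],[0,0,0],[0,0,-0.01],[0,0,-0.01],[0,0,-0.01],[0,0,-0.014],[0,0,-0.014],[0,0,-0.014]])

```text
t: 29.35
ee_pos: [0.5191, 0.4191, 0.0994]
eef_rot: [0.001, 0.771, 0.636, -0.001]
contact_force: [0.3, -0.6, -1.5]
finger_gap: 0.052
grasp_force: 20.0
```

```bash
python3 mv.py .5195 .421 .0225 1.38
python3 - <<'E'
from h import *
im=eyes.grab_frame('wrist');cv2.imwrite('pics/w6.png',im)
E
```

```text
t 29.35 pos [0.5191 0.4191 0.0994] yaw 1.379 q [-0.56  0.92 -0.38  1.52  0.43  0.79 -1.3 ]
d [0.21 0.01 7.69] rot [-0.     0.003 -0.001] rows> 1.2
```

View pics/w6.png

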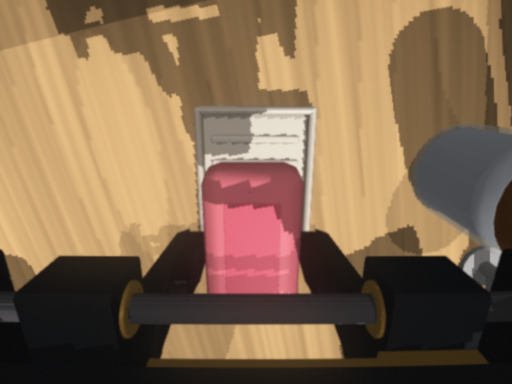

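play_rows(delta_pos=[[0.2,0,2],[0.2,0,4],[0.2,0,5.5],[0.2,0,6.5],[0.2,0,7.1],[0.2,0,7.4],[0.2,0,7.6],[0.2,0,7.7],[0.2,0,7.7],[0.2,0,7.7]], rotation=[[0,0,0],[0,0,0],[0,0,0],[0,0,0],[0,0,0],[0,0,0],[0,0,0],[0,0,0],[0,0,0],[0,0,0]])

```text
t: 30.65
ee_pos: [0.52, 0.423, 0.0232]
eef_rot: [0.0, 0.771, 0.636, 0.0]
contact_force: [0.3, -0.4, -0.7]
finger_gap: 0.0515
grasp_force: 20.0
```

play_rows(delta_pos=[[-0.2,0,0.1],[-0.2,0,0.2],[-0.2,0,0.2],[-0.2,0,0.2]], rotation=[[0,0,0],[0,0,0],[0,0,0],[0,0,0]])

```text
t: 31.15
ee_pos: [0.5196, 0.4206, 0.0211]
eef_rot: [0.0, 0.771, 0.636, -0.0]
contact_force: [-0.7, -1.9, 1.7]
finger_gap: 0.0514
grasp_force: 20.0
```

play_rows(delta_pos=[[0,0,0],[0,0,0],[0,0,0],[0,0,0],[0,0,0],[0,0,0]], rotation=[[0,0,0],[0,0,0],[0,0,0],[0,0,0],[0,0,0],[0,0,0]], gripper=0)

```text
t: 31.9
ee_pos: [0.5195, 0.421, 0.021]
eef_rot: [0.0, 0.771, 0.636, 0.0]
contact_force: [0.1, 0.7, -0.0]
finger_gap: 0.088
grasp_force: 0.0
```

play_rows(delta_pos=[[0,0,-2],[0,0,-6],[0,0,-11],[0,0,-16],[-5,0,-18],[-10,0,-18],[-15,0,-18],[-20,0,-18],[-20,0,-18]], rotation=[[0,0,0],[0,0,0],[0,0,0],[0,0,0],[0,0,0],[0,0,0],[0,0,0],[0,0,0],[0,0,0]])

```text
t: 33.02
ee_pos: [0.4814, 0.2194, 0.2021]
eef_rot: [0.002, 0.773, 0.634, -0.001]
contact_force: [-0.2, 1.6, 0.3]
finger_gap: 0.0882
grasp_force: 0.0
```

Run:
```python
from h import *
s=eyes.grab_frame('scene');w=eyes.grab_frame('wrist');print(readout.observe()['ee_pos'])
C=cal('scene');W=cal('wrist')
h=cv2.cvtColor(s,cv2.COLOR_BGR2HSV)
def bb(k,lab):
    n,l,st,ce=cv2.connectedComponentsWithStats(k.astype(np.uint8)); 
    for i in range(1,n):
        if st[i,4]>60: print(lab,st[i].tolist(),ce[i].round(1).tolist())
pk=lambda h:((h[...,0]>165)|(h[...,0]<4))&(h[...,1]>90)&(h[...,2]>60)
bb(pk(h),'soap scene'); hw=cv2.cvtColor(w,cv2.COLOR_BGR2HSV); bb(pk(hw),'soap wrist')
bb((h[...,0]>83)&(h[...,0]<97)&(h[...,1]>140),'teal');bb((h[...,0]>33)&(h[...,0]<50)&(h[...,1]>140),'lime');bb((h[...,0]>6)&(h[...,0]<14)&(h[...,1]>170),'amber')
w0=-.19;c,sn=np.cos(w0),np.sin(w0)
for z in(.011,.041): print('soap exp',z,proj('s',[[.5186+i*c-j*sn,.4188+i*sn+j*c,z] for i in(-.026,.026) for j in(-.042,.042)],C).round(1).tolist())
a=np.linspace(0,6.28,40)
for n,y in(('amber',.0763),('teal',-.0434),('lime',-.163)):
    q=proj('s',[[.663+.03*np.cos(k),y+.03*np.sin(k),.09] for k in a],C);print(n,'cyl z84 exp u',q.min(0).round(1),q.max(0).round(1))
cv2.imwrite('pics/end.png',s)
```

```text
[0.4821277  0.22499125 0.20232088]
soap scene [381, 169, 29, 15, 398] [394.5, 176.1]
soap wrist [226, 0, 50, 9, 407] [250.5, 3.8]
teal [235, 208, 39, 41, 945] [253.5, 228.4]
lime [185, 216, 42, 41, 1034] [205.1, 236.4]
amber [282, 198, 39, 43, 952] [300.0, 220.7]
amber [13, 290, 51, 61, 1590] [39.3, 323.1]
soap exp 0.011 [[376.7, 174.8], [402.9, 174.4], [381.2, 185.8], [408.1, 185.3]]
soap exp 0.041 [[378.6, 166.9], [405.2, 166.6], [383.2, 177.9], [410.5, 177.4]]
amber cyl z84 exp u [289.2 202.3] [313.6 219.1]
teal cyl z84 exp u [241.3 209.5] [266.3 227.1]
lime cyl z84 exp u [191.5 217. ] [217.  235.2]
```

Run:
```python
from h import *
C=cal('scene');s=cv2.imread('pics/end.png');h=cv2.cvtColor(s,cv2.COLOR_BGR2HSV);a=np.linspace(0,6.28,60)
for n,y,lo,hi,u0,u1,sa in(('amber',.0763,6,14,280,325,150),('teal',-.0434,83,97,230,280,120),('lime',-.163,33,50,180,232,120)):
    k=(h[...,0]>=lo)&(h[...,0]<=hi)&(h[...,1]>sa)
    pr=lambda z,R:proj('s',[[.6635+R*np.cos(t),y+R*np.sin(t),z] for t in a],C)
    print(n,'exp body z.085',pr(.085,.03).min(0).round(1),pr(.085,.03).max(0).round(1),'collar z.125',pr(.125,.013).min(0).round(1),pr(.125,.013).max(0).round(1),'head z.168',pr(.168,.0)[0].round(1))
    for v in range(190,222,3):
        x=np.nonzero(k[v,u0:u1])[0]
        if len(x): print(v,x.min()+u0,x.max()+u0,len(x),end=' | ')
    print()
```

```text
amber exp body z.085 [289.1 203.9] [313.5 220.8] collar z.125 [297.3 196.5] [308.1 203.7] head z.168 [304.2 186.3]
196 297 297 1 | 199 298 299 2 | 202 295 307 13 | 205 292 311 20 | 208 291 312 22 | 211 288 312 25 | 214 285 314 29 | 217 283 317 29 | 220 282 319 30 | 
teal exp body z.085 [241.3 211.2] [266.3 228.7] collar z.125 [248.4 203.8] [259.6 211.4] head z.168 [254.2 193.7]
208 249 250 2 | 211 246 262 17 | 214 244 263 20 | 217 243 265 23 | 220 241 267 27 | 
lime exp body z.085 [191.7 218.6] [217.2 236.8] collar z.125 [197.6 211.4] [208.9 219.3] head z.168 [202.  201.4]
217 198 211 12 | 220 195 214 20 |
```

```bash
python3 -c "
from bench import ticket;print(ticket.job_done())"
```

```text
the job is handed in; nothing more can be done
None
```

The job is handed in at about 33 s: the teal, lime and amber bottles stand in the bays of their own colour and the soap lies lengthwise in the dish (first soap grasp missed, second held). My last camera measurements put the bottles within about 1 mm of where I meant to set them sideways and the soap about 5 mm off centre. I made no final check of the clear bottle or squeegee, though no move came near either, and the hand-in returned no verdict.

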